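# Load the keyed filter cassette into the inclined dock

## Task

Take the red dust cover out of the inclined dock and set it down upright on the table, clear of the dock. Then load the black and blue filter cassette into the dock: it goes in only one way round, because a key hidden in the pocket must meet the cassette's notch, so try it, turn it half round if it stops high, and push it fully home past the spring catch. Let go and leave everything else standing where it is.

Things in the scene. Friction and masses are not known exactly. Their poses are not given: they have to be found in the camera images.
- dock: fixed dock: aluminium base plate 110 x 130 x 8 mm carrying a dark steel housing with one rectangular pocket inclined 30 degrees. Origin: centre of the plate's underside, z up. Its yaw varies; at yaw 0 its x axis points straight away from the robot and the pocket leans and opens toward the robot (dock -x). Highest point about 100 mm above the table.
- pocket_mouth (a point): centre of the pocket's mouth, level with its rim, 20 mm toward dock -x and 78 mm above the dock's origin. z points out along the pocket's axis, 30 degrees from vertical, leaning to dock -x; y runs level along its long side (same as dock y). Pocket: 83.5 mm long (y), 27.5 mm wide (x), 52 mm deep, walls 10 mm thick; its top 8 mm flares out by 3.5 mm on every side.
- pocket_floor (a point): centre of the pocket's floor, 52 mm below its mouth. A brass key rib 10 mm wide (along y), 28 mm high, stands on the floor 22 mm from here at EITHER the +y or the -y side: it differs from start to start and is not reported. It may be seen by looking down into the pocket, or found by trying the cassette.
- catch (a point): polished spring ball of 12 mm in an aluminium post at the pocket's +y end, 9 mm above the rim. The post is 26 mm wide (x) and rises 16 mm above the rim, from 50 to 64 mm along y from the mouth's centre. The ball resists the cassette's flange over the last 14 mm of travel (about 6 to 15 N along the axis), then snaps over it and keeps it down.
- cassette: loose filter cassette, about 0.2 kg, standing upright at any yaw. Black blade 80 (y) x 24 (x) x 50 mm (z), foot edges rounded 4 mm; on it a blue flange 92 (y) x 40 (x) x 6 mm (z 50 to 56); on that a square aluminium grip 30 x 30 mm, z 56 to 98. Origin: centre of the blade's underside, z up. Starts in the left or the right part of the table.
- cassette_seat (a point): centre of the underside of the cassette's flange, 50 mm above its origin; meets the pocket mouth's centre when the cassette is fully home, the flange lying on the rim. Wrong way round the cassette stops on the key with the flange 26 mm short of the rim.
- cassette_notch (a point): middle of the notch at the blade's foot: 18 mm wide (y), 32 mm deep, right through the blade's thickness, centred 22 mm toward the cassette's +y from its origin. A white dot on the flange marks that end. The notch must come over the key: cassette y along pocket y if the key is at +y, against it if the key is at -y.
- cover: loose red dust cover, 0.07 kg, at the start standing in the pocket's mouth (z along the pocket's z, origin 12 mm inside). Tongue 80 (y) x 24 (x) mm, z 0 to 12; flange 82 x 40 mm, z 12 to 18, lying on the rim; square grip 26 x 26 mm, z 18 to 54. Origin: centre of the tongue's underside, on which it stands when set upright on the table.
- lens_box: bystander: loose black lidded lens box 52 x 52 x 43 mm, origin at the centre of its underside. Stands in the right part of the table when the cassette is in the left, and the other way round.
- bottle: bystander: loose white solvent bottle with red spout, 56 mm across, 135 mm high, origin under its centre
- holder: bystander: loose black post holder with thumb screw, 32 x 41 x 75 mm, origin under its centre
- gel: bystander: loose small sample box 52 x 52 x 16 mm, origin under its centre
- light_source: fixed grey cold-light source, 99 mm high, 135 mm deep (world x), 165 mm across (world y); origin under its middle. To its left and nearer the robot stands a fixed dark drawer box, 156 mm high, about 190 x 185 mm over all, its middle 0.32 m ahead of the robot and 0.06 m to the left.
- duster_can: fixed air-duster can, 70 mm across, 213 mm high with a thin straw, origin under its middle; tall equipment stands behind it and along the back of the table
There are look-alikes about, which are no part of the job. Several things look just like the cassette: the one meant starts nearest to the robot's base.

How it is judged:
By the outcome, as a careful person would: the job done as asked, in the order asked, and still so for the second after the job is handed in, with the robot touching nothing.
It also fails if it takes over 72 s, if anything falls off the work surface, if the arm or the gripper's body presses on something with over 40 N, if the wrist force passes 120 N, or if a joint passes its speed limit or range.

## Robot

A 6-joint arm with a two-finger parallel gripper is mounted at the origin on a cart in front of the work surface, level with it; the furniture and walls round the work are solid. World frame = base frame: x ahead of the robot, y to its left, z up, the work surface at z = 0. Lengths are in mm, angles in rad, forces in N, time in s.
With the tool pointing down it reaches from about 275 to 1000 mm from the base axis. Payload 8.4 kg.
Tool frame: the origin (TCP) lies midway between the tips of the shut fingers; the grasp point (between the pads) lies 19 mm behind it; z points along the fingers, y is the line along which they close (so a half turn about z gives the same grasp; the last joint's range is limited). The gripper opens to 85 mm and grips with 20 to 120 N. Pads are 22 mm wide; open, the fingers measure 114 mm over their backs; the gripper's body (76 mm by 85 mm) begins 54 mm behind the grasp point. The pads swing forward as they close: fully open they stand 13 mm farther back than shut.
Start: joints at [-1.174, 0.353, 1.633, -0, 1.155, -0.002], TCP at [242.694, -575.958, 231.281] pointing down, gripper open.
Joint ranges: [-2.63, 2.63], [-0.92, 2.1], [0.06, 2.66], [-1.3, 4.44], [0, 2.69], [-3.02, 3.02]. Speed limits (rad/s): [2.22, 2.22, 2.79, 3.14, 3.14, 3.14].

## Interface

Orientations are given as [roll, pitch, yaw] about the fixed x, y, z axes, in that order (R = Rz(yaw) Ry(pitch) Rx(roll)).
In Python, from rig import telemetry, optics, r gives the robot as it stands.
- The arm moves only by the tool play_rows, never from a script. Its arguments are lists of equal length, an entry for each row: "dp": the shift along the tool's x, y, z in units of 40 mm (1.0 is 40 mm), a list of three; "rot": the turn, a rotation vector about the tool's x, y, z in units of 6 degrees (1.0 is 6 degrees), a list of three. In form: {"dp": [[tx, ty, tz], ...], "rot": [[ax, ay, az], ...]}. A call has 1 to 5 rows; each row is the pose to reach, as a shift and turn from the pose commanded when the call began, along the tool's axes at that moment; what a row does not reach only later rows make up. A row lasts 1/12 s, in which the tool goes at most 41.7 mm and 7.16 degrees, less where a joint would pass 70% of its speed; a pose out of reach is approached as far as the arm can. A call with a gripper value outside its range is refused whole. "fingers" is the opening, from 0 (shut) to 1 (fully open), set as the call begins (left out, the last holds). The fingers move at their own pace and stop on an object; "grip_force" is the grip in N (left out, the last holds). Time passes only in rows, so rows that repeat a pose let the fingers close. It gives the time, the measured TCP pose, the force, the opening and the grip force at its end, in the units of the state.
- telemetry.sense(): the state, without advancing time (a new reading comes with each control period).
- optics.grab_frame(name): name is "side" or "top"; returns a dict with "color" (480x640x3 uint8, red, green, blue), "mtx" (3x3 intrinsics, pixels), "R" (3x3) and "t" (3): a world point X has camera coordinates R X + t. Camera axes: x right, y down, z forward; pixel columns grow to the right and rows downward; lengths in mm; the calibration is good to about 2 mm. A picture is of the moment at which its call begins. There is no depth.
- r.sign_off(): hands the job in; it is judged then, once.
The state is a dict: "clock": time; "qpos": joint angles; "qvel": joint speeds; "joint_efforts": joint torques, N m; "eef_pos": TCP position; "tcp_rot": TCP orientation; "contact_force": force on the tool from outside, world axes, zero at the start; "wrist_torque": the same for the moment, N m; "opening": opening from 0.0 (shut) to 1.0 (fully open); "grasp_force": force on a finger pad.
Only numpy, scipy, OpenCV 4.12 (cv2) and the standard library are available. Lean on these libraries where they do the work, as an engineer would, in place of code of your own. Each camera call takes 0.05 s, during which the arm holds its last target. There are 200 camera calls.

## Working session

There is one attempt and no reset: what is moved stays moved. The work goes in short steps, Python scripts to look and compute and a tool call to move; the robot and the scene stay as the last step left them, time stands still between calls to the robot, and variables do not carry over. Pictures are saved under pics/ and viewed, at most 10 in all, crops included, and the job is handed in when it is done.

Besides the shell and the picture viewer there is one more tool, called in YAML: its name, and indented under it one key for each argument. play_rows: Moves the arm, as the interface text tells. Its arguments: {"type":"object","properties":{"dp":{"type":"array"},"rot":{"type":"array"},"fingers":{"type":"number"},"grip_force":{"type":"number"}},"required":["dp","rot"]}

```bash
mkdir -p pics; ls; python3 - <<'E'
from rig import telemetry, optics, r
import cv2
for n in("side","top"):
    f=optics.grab_frame(n); cv2.imwrite(f"pics/{n}0.png",f["color"][:,:,::-1]); print(n,f["mtx"].tolist(),f["R"].round(4).tolist(),f["t"].round(1).tolist())
print(telemetry.sense())
E
```

```text
pics
side [[510.0307245793684, 0.0, 316.48855141030015], [0.0, 510.0307245793684, 252.30726020173003], [0.0, 0.0, 1.0]] [[-0.9268, -0.3753, 0.0127], [-0.2198, 0.5148, -0.8287], [0.3045, -0.7708, -0.5596]] [479.1, 200.1, 1548.2]
top [[596.6560481514863, 0.0, 321.34250442494414], [0.0, 596.6560481514863, 242.82091478381392], [0.0, 0.0, 1.0]] [[-0.3188, -0.9478, -0.0046], [-0.9097, 0.3074, -0.2793], [0.2662, -0.0849, -0.9602]] [141.6, 508.3, 1701.3]
{'clock': 0.1, 'qpos': array([-1.17441781e+00,  3.53564416e-01,  1.63402605e+00, -1.02976747e-05,
        1.15521352e+00, -2.42055069e-03]), 'qvel': array([ 8.32033815e-05, -6.71300584e-05, -1.73906085e-03, -8.53932460e-04,
        4.26335780e-04, -1.47537899e-03]), 'joint_efforts': array([ 8.11826449e-04, -6.06355047e+01, -3.42820501e+01,  6.28446799e-06,
        3.78088400e-03,  6.83422599e-06]), 'eef_pos': array([ 242.52144209, -575.58203735,  230.66022321]), 'tcp_rot': array([-3.14038130e+00,  6.48397721e-06,  3.98803239e-01]), 'contact_force': array([-0.18538568, -1.10966329,  0.33699003]), 'wrist_torque': array([-0.00195917, -0.02907172, -0.05365415]), 'grasp_force': 0.0, 'opening': 0.9991478808099591}
```

View pics/side0.png

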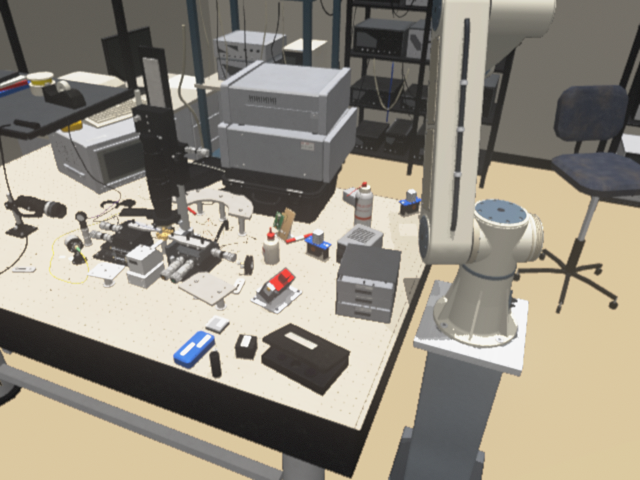

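View pics/top0.png

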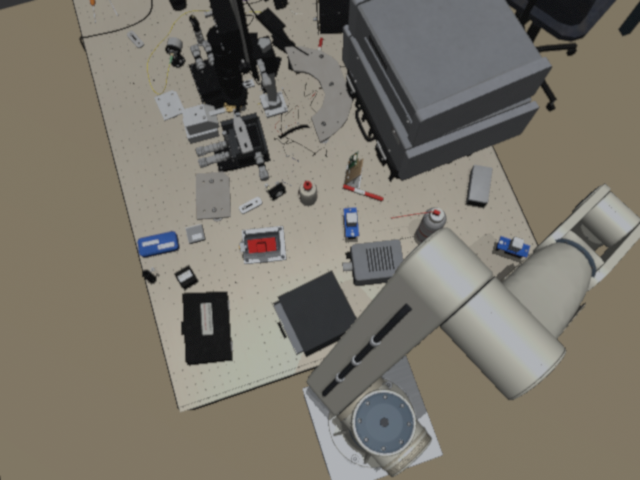

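The side view shows the dock with the red cover at about (277,288). Cassette look-alikes are at (318,243) and (409,203). In the top view the dock is at (264,245) and the cassette-like objects are at (350,222) and (513,247).

```bash
cat > h.py <<'E'
import numpy as np, cv2
from rig import telemetry, optics, r
def ray(f,u,v):
    d=f["R"].T@np.linalg.solve(f["mtx"],[u,v,1.]); return -f["R"].T@f["t"], d
def onz(f,u,v,z):
    c,d=ray(f,u,v); return c+d*(z-c[2])/d[2]
def proj(f,X):
    p=(f["R"]@np.atleast_2d(X).T).T+f["t"]; p=p@f["mtx"].T; return p[:,:2]/p[:,2:]
def crop(f,u,v,w,h,s): 
    return cv2.resize(f["color"][v-h//2:v+h//2,u-w//2:u+w//2,::-1],None,fx=s,fy=s,interpolation=cv2.INTER_CUBIC)
E
python3 - <<'E'
from h import *
s=optics.grab_frame("side");t=optics.grab_frame("top")
for n,p in dict(A=(350,215),B=(513,243),dock=(264,245),lens=(186,276),bottle=(308,190)).items(): print(n,onz(t,*p,60).round())
for n,p in dict(A=(318,238),B=(409,200)).items(): print(n,onz(s,*p,60).round())
a=np.vstack([np.hstack([crop(t,350,222,66,50,6),crop(t,513,247,66,50,6)]),np.hstack([crop(s,318,243,66,50,6),crop(s,409,203,66,50,6)])])
cv2.imwrite("pics/c1.png",a)
b=np.vstack([crop(t,262,245,80,60,5),crop(s,277,288,80,60,5)])
b=np.hstack([crop(t,262,245,66,60,6),crop(s,277,288,66,60,6)])
cv2.imwrite("pics/c2.png",b)
E
```

```text
A [ 586. -140.   60.]
B [ 346. -572.   60.]
dock [579. 136.  60.]
lens [562. 382.  60.]
bottle [704. -44.  60.]
A [ 571. -146.   60.]
B [ 342. -554.   60.]
```

View pics/c1.png

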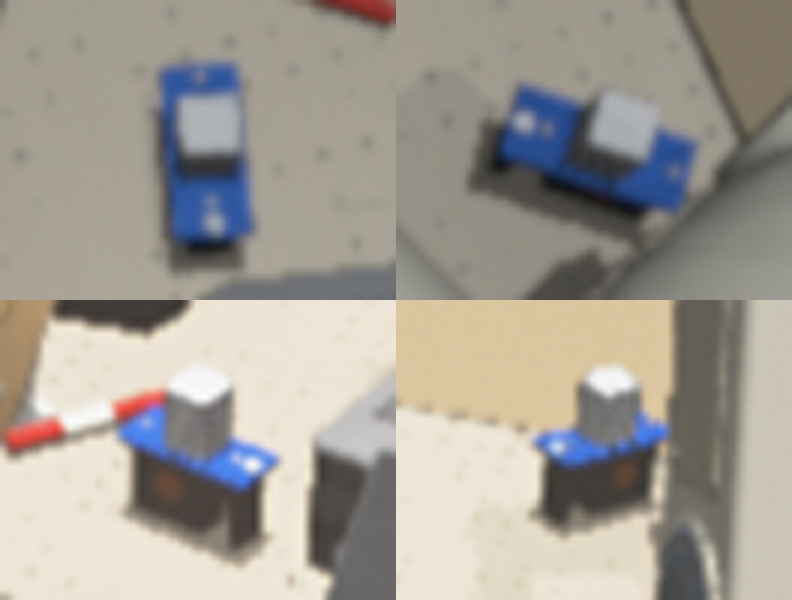

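View pics/c2.png

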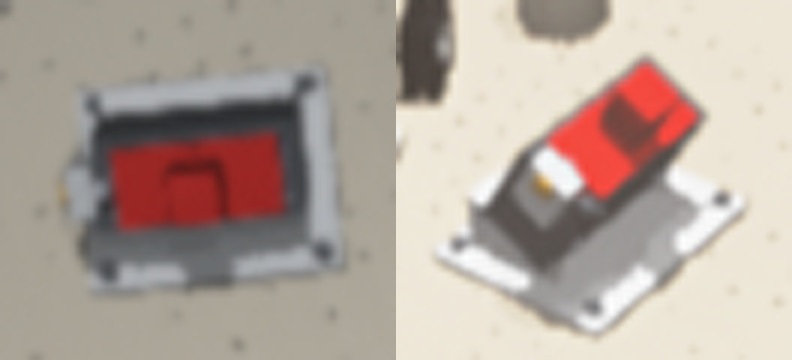

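```bash
cat > fit.py <<'E'
from h import *
from scipy.optimize import least_squares
s=optics.grab_frame("side");t=optics.grab_frame("top")
c=lambda P,u,v,w,h,y0=0:[((a+.5)/6-.5+u-w/2,(b-y0+.5)/6-.5+v-h/2) for a,b in P]
def fit(obs,x0):
    def pose(p): 
        C,S=np.cos(p[2]),np.sin(p[2]); return np.array([[C,-S,0],[S,C,0],[0,0,1]])
    def res(p): return np.concatenate([(proj(f,L@pose(p).T+[p[0],p[1],0])-px).ravel() for f,L,px in obs])
    q=least_squares(res,x0,loss='soft_l1'); print(q.x.round(3),"deg",np.degrees(q.x[2]).round(2)); print(res(q.x).round(1).reshape(-1,2).tolist()); return q.x
k=np.radians(30); Rp=np.array([[np.cos(k),0,-np.sin(k)],[0,1,0],[np.sin(k),0,np.cos(k)]]) # pocket x,y,z columns
def pk(L): return np.array(L,float)@Rp.T+[-20,0,78]
pl=lambda S:np.array([(a*55,b*65,8.) for a,b in S])
fl=lambda S:pk([(a*20,b*41,6.) for a,b in S])
T4=[(1,1),(1,-1),(-1,-1),(-1,1)]
def dock(o): return fit(o,[580,136,0.])
ot=[(t,pl(T4),c([(82,95),(325,68),(345,262),(92,292)],262,245,66,60)),(t,fl(T4),c([(108,152),(280,133),(288,212),(120,232)],262,245,66,60))]
os=[(s,pl([(1,1),(-1,-1),(-1,1)]),c([(435,253),(745,208),(598,335)],277+0,288,66,60)),(s,fl([(1,-1),(-1,-1),(-1,1)]),c([(645,58),(705,118),(605,200)],277,288,66,60))]
os=[(f,L,[(u-66,v) for u,v in p]) for f,L,p in os]
dock(ot);dock(os);D=dock(ot+os)
cf=lambda S:np.array([(a*20,b*46,56.) for a,b in S])
ct=[(t,cf([(1,-1),(-1,-1),(-1,1),(1,1)]),c([(160,72),(236,65),(252,232),(172,240)],350,222,66,50))]
cs=[(s,cf([(1,1),(-1,1),(1,-1)]),c([(240,187+300),(278,162+300),(118,135+300)],318,243,66,50,300))]
for o in (ct,cs,ct+cs): C=fit(o,[580,-140,1.57])
print(proj(s,[[400,-300,60],[300,-300,60],[400,-200,60],[450,-100,0]]).round(),proj(t,[[400,-300,60],[300,-300,60],[400,-200,60]]).round())
E
python3 fit.py
```

```text
[ 5.96815e+02  1.36449e+02 -2.13000e-01] deg -12.23
[[-0.9, -0.6], [0.2, -0.5], [0.2, 1.1], [0.1, 0.7], [0.5, -0.1], [-0.4, 0.1], [-0.2, -0.0], [0.3, -0.4]]
[ 5.94657e+02  1.44516e+02 -2.21000e-01] deg -12.67
[[-0.2, 0.1], [1.0, -0.7], [0.3, -0.1], [0.3, 1.0], [-0.7, 0.1], [-0.4, -0.3]]
[ 5.96882e+02  1.37855e+02 -2.16000e-01] deg -12.36
[[-1.3, -0.5], [-0.2, -0.4], [-0.3, 1.3], [-0.4, 0.8], [0.1, 0.0], [-0.9, 0.2], [-0.6, 0.1], [-0.2, -0.3], [0.2, -1.2], [1.2, -2.1], [0.7, -1.6], [0.5, -0.3], [-0.5, -1.3], [-0.0, -1.7]]
[ 565.822 -135.245    1.315] deg 75.37
[[-0.3, -0.6], [0.1, -0.3], [0.0, 0.6], [0.1, 0.2]]
[ 564.896 -126.99     1.276] deg 73.13
[[-0.2, 0.4], [0.6, -0.3], [-0.4, -0.2]]
[ 566.276 -134.144    1.303] deg 74.67
[[-0.5, -0.7], [-0.1, -0.2], [-0.5, 0.7], [-0.5, 0.1], [0.5, -0.8], [1.0, -1.6], [-0.0, -1.1]]
[[377. 227.]
 [404. 233.]
 [369. 241.]
 [345. 267.]] [[422. 255.]
 [434. 286.]
 [390. 265.]]
```

```bash
cat > plan.py <<'E'
from h import *
from scipy.spatial.transform import Rotation as Ro, Slerp
def cur():
    s=telemetry.sense(); return np.array(s["eef_pos"]),Ro.from_euler('xyz',s["tcp_rot"])
def plan(p,Rt,n=1,start=None):
    """split into n calls; print dp, rot of each"""
    p0,R0=start or cur(); sl=Slerp([0,1],Ro.concatenate([R0,Rt]))
    for i in range(n):
        a,b=i/n,(i+1)/n; pa,pb=p0+a*(p-p0),p0+b*(p-p0); Ra,Rb=sl(a),sl(b)
        dp=Ra.inv().apply(pb-pa)/40; rv=np.degrees((Ra.inv()*Rb).as_rotvec())/6
        print("dp",dp.round(3).tolist(),"rot",rv.round(3).tolist(),"| mm",round(np.linalg.norm(pb-pa),1),"deg",round(6*np.linalg.norm(rv),1))
    return p,Rt
k=np.radians(30)
def dockR(yaw): # pocket axes as columns, world
    return Ro.from_euler('z',yaw).as_matrix()@np.array([[np.cos(k),0,-np.sin(k)],[0,1,0],[np.sin(k),0,np.cos(k)]])
def mouth(D): return np.array([D[0],D[1],0])+Ro.from_euler('z',D[2]).apply([-20,0,78])
def toolR(P): return Ro.from_matrix(np.column_stack([P[:,1],P[:,0],-P[:,2]]))
D=np.array([596.8,137.5,-.215])
E
python3 - <<'E'
from plan import *
P=dockR(D[2]); m=mouth(D); print("mouth",m,P.round(3).tolist())
p0,R0=cur(); sl=Slerp([0,1],Ro.concatenate([R0,toolR(P)]))
A=plan(np.array([330,-430,400.]),sl(.25),1)
plan(m+P[:,2]*113,toolR(P),4,A)
t=optics.grab_frame("top"); print("can top",onz(t,434,213,213).round(), "light", [onz(t,*q,99).round() for q in((352,243),(400,240),(403,283),(355,284))])
E
```

```text
mouth [577.26047212 141.76694857  78.        ] [[0.846, 0.213, -0.488], [-0.185, 0.977, 0.107], [0.5, 0.0, 0.866]]
dp [3.428, -2.513, -4.223] rot [-1.153, 0.597, -2.231] | mm 239.7 deg 15.5
dp [3.062, -2.401, 1.256] rot [-0.865, 0.448, -1.673] | mm 163.5 deg 11.6
dp [3.386, -1.946, 1.21] rot [-0.865, 0.448, -1.673] | mm 163.5 deg 11.6
dp [3.626, -1.44, 1.221] rot [-0.865, 0.448, -1.673] | mm 163.5 deg 11.6
dp [3.773, -0.904, 1.289] rot [-0.865, 0.448, -1.673] | mm 163.5 deg 11.6
can top [ 470. -338.  213.] light [array([ 490., -111.,   99.]), array([ 454., -247.,   99.]), array([ 331., -210.,   99.]), array([372., -78.,  99.])]
```

play_rows:
  dp:
    - [0.5,-0.4,-0.9]
    - [1.0,-0.8,-1.7]
    - [1.6,-1.2,-2.4]
    - [2.2,-1.6,-3.0]
    - [2.7,-2.0,-3.4]
  rot:
    - [-0.2,0.1,-0.4]
    - [-0.4,0.2,-0.8]
    - [-0.7,0.3,-1.3]
    - [-0.9,0.5,-1.8]
    - [-1.1,0.6,-2.2]
  fingers: 1
  grip_force: 40

```text
clock: 0.77
eef_pos: [312.3, -459.5, 370.3]
tcp_rot: [3.015, -0.05, 0.636]
contact_force: [0.9, -0.9, 1.1]
opening: 1.005
grasp_force: 0.0
```

```bash
python3 - <<'E'
from plan import *
P=dockR(D[2]); m=mouth(D); print(telemetry.sense()["eef_pos"],telemetry.sense()["clock"])
plan(m+P[:,2]*113,toolR(P),5)
E
```

```text
[ 312.32340988 -459.54674662  370.27848538] 0.7667
dp [2.613, -1.97, 0.863] rot [-0.692, 0.355, -1.34] | mm 135.4 deg 9.3
dp [2.836, -1.648, 0.833] rot [-0.692, 0.355, -1.34] | mm 135.4 deg 9.3
dp [3.012, -1.297, 0.835] rot [-0.692, 0.355, -1.34] | mm 135.4 deg 9.3
dp [3.136, -0.927, 0.869] rot [-0.692, 0.355, -1.34] | mm 135.4 deg 9.3
dp [3.206, -0.546, 0.933] rot [-0.692, 0.355, -1.34] | mm 135.4 deg 9.3
```

play_rows:
  dp:
    - [0.65,-0.5,0.1]
    - [1.3,-1.0,0.3]
    - [1.95,-1.5,0.5]
    - [2.6,-2.0,0.7]
  rot:
    - [-0.2,0.1,-0.3]
    - [-0.4,0.2,-0.7]
    - [-0.5,0.3,-1.0]
    - [-0.7,0.35,-1.35]

```text
clock: 1.1
eef_pos: [351.6, -335.2, 334.9]
tcp_rot: [2.937, -0.063, 0.779]
contact_force: [1.8, -0.4, -1.1]
opening: 1.003
grasp_force: 0.0
```

play_rows:
  dp:
    - [0.7,-0.4,0.2]
    - [1.4,-0.8,0.4]
    - [2.1,-1.2,0.6]
    - [2.8,-1.6,0.8]
  rot:
    - [-0.2,0.1,-0.3]
    - [-0.4,0.2,-0.7]
    - [-0.5,0.3,-1.0]
    - [-0.7,0.35,-1.35]

```text
clock: 1.43
eef_pos: [393.8, -214.8, 297.7]
tcp_rot: [2.854, -0.064, 0.926]
contact_force: [0.4, -0.0, 0.2]
opening: 1.0
grasp_force: 0.0
```

play_rows:
  dp:
    - [0.75,-0.3,0.2]
    - [1.5,-0.6,0.4]
    - [2.2,-0.9,0.6]
    - [3.0,-1.3,0.8]
  rot:
    - [-0.2,0.1,-0.3]
    - [-0.4,0.2,-0.7]
    - [-0.5,0.3,-1.0]
    - [-0.7,0.35,-1.35]

```text
clock: 1.77
eef_pos: [435.4, -92.5, 260.5]
tcp_rot: [2.772, -0.054, 1.072]
contact_force: [2.5, -1.2, 1.0]
opening: 0.999
grasp_force: 0.0
```

play_rows:
  dp:
    - [0.75,-0.2,0.2]
    - [1.5,-0.4,0.4]
    - [2.3,-0.7,0.6]
    - [3.0,-0.9,0.8]
  rot:
    - [-0.2,0.1,-0.3]
    - [-0.4,0.2,-0.7]
    - [-0.5,0.3,-1.0]
    - [-0.7,0.35,-1.35]

```text
clock: 2.1
eef_pos: [474.2, 26.3, 223.7]
tcp_rot: [2.693, -0.032, 1.217]
contact_force: [1.0, -1.4, -0.1]
opening: 1.0
grasp_force: 0.0
```

```bash
python3 - <<'E'
from plan import *
P=dockR(D[2]); m=mouth(D); print(telemetry.sense()["eef_pos"],telemetry.sense()["clock"])
plan(m+P[:,2]*113,toolR(P),1)
E
```

```text
[474.2039153   26.26879935 223.66814263] 2.1
dp [3.366, -0.549, 1.181] rot [-0.695, 0.353, -1.314] | mm 144.4 deg 9.2
```

play_rows:
  dp:
    - [0.9,-0.1,0.3]
    - [1.8,-0.3,0.5]
    - [2.6,-0.4,0.8]
    - [3.1,-0.5,1.0]
    - [3.1,-0.5,1.0]
  rot:
    - [-0.2,0.1,-0.4]
    - [-0.4,0.2,-0.8]
    - [-0.6,0.3,-1.1]
    - [-0.65,0.33,-1.25]
    - [-0.65,0.33,-1.25]

```text
clock: 2.52
eef_pos: [517.7, 145.4, 181.5]
tcp_rot: [2.625, -0.0, 1.351]
contact_force: [0.4, -0.7, 0.6]
opening: 1.002
grasp_force: 0.0
```

play_rows:
  dp:
    - [0,0,0]
    - [0,0,0]
  rot:
    - [0,0,0]
    - [0,0,0]

```text
clock: 2.68
eef_pos: [516.7, 141.5, 182.8]
tcp_rot: [2.625, 0.0, 1.346]
contact_force: [0.1, -0.9, 0.7]
opening: 1.0
grasp_force: 0.0
```

```bash
python3 - <<'E'
from plan import *
P=dockR(D[2]); m=mouth(D); p,R=cur();print(p,telemetry.sense()["clock"],telemetry.sense()["qpos"].round(2))
plan(m+P[:,2]*113,toolR(P),1)
s=optics.grab_frame("side");t=optics.grab_frame("top")
M=R.as_matrix()
for n,f in(("t",t),("s",s)):
    im=f["color"][:,:,::-1].copy()
    print(n,proj(f,p)[0].round(1))
    u,v=proj(f,p)[0].astype(int)
    globals()[n+"c"]=crop(f,u,v,66,60,6)
cv2.imwrite("pics/g1.png",np.hstack([tc,sc]))
cv2.imwrite("pics/full.png",np.hstack([t["color"][150:350,250:640,::-1],s["color"][150:350,250:640,::-1]]))
E
```

```text
[516.6631155  141.48777282 182.78901522] 2.6833 [ 0.47  0.12  2.19 -0.69  0.52  1.24]
dp [0.331, -0.031, 0.182] rot [-0.065, 0.045, -0.078] | mm 15.1 deg 0.7
t [264.2 253.9]
s [299.3 255. ]
```

View pics/g1.png

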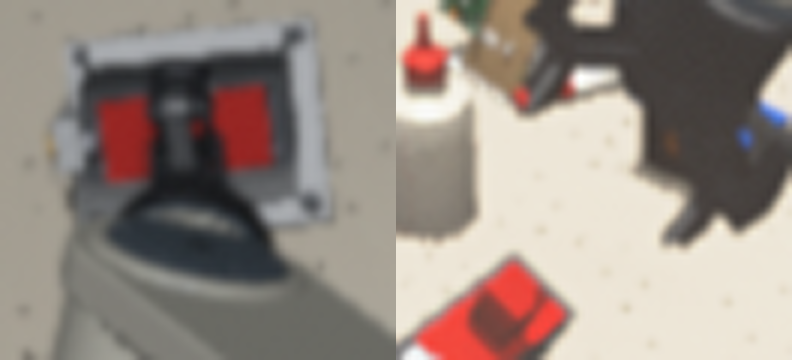

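View pics/full.png

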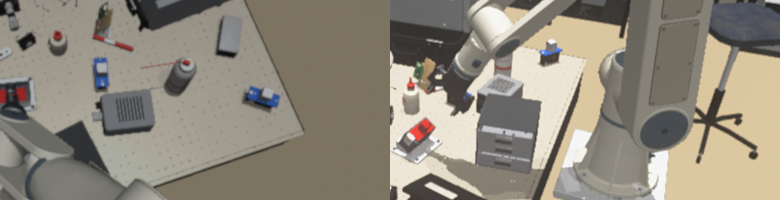

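```bash
python3 - <<'E'
from plan import *
p,R=cur();M=R.as_matrix()
s=optics.grab_frame("side");t=optics.grab_frame("top")
for n,f in(("t",t),("s",s)):
    o=proj(f,p)[0].astype(int)-[33,30]
    for a in(-1,1):
        for w in(43,57): print(n,a,w,[(((proj(f,p+M[:,1]*a*w-M[:,2]*13+M[:,0]*b)[0]-o)*6).round()).tolist() for b in(-11,11)])
E
```

```text
t -1 43 [[233.0, 279.0], [185.0, 284.0]]
t -1 57 [[236.0, 308.0], [189.0, 313.0]]
t 1 43 [[213.0, 98.0], [164.0, 103.0]]
t 1 57 [[209.0, 68.0], [161.0, 73.0]]
s -1 43 [[286.0, 221.0], [259.0, 242.0]]
s -1 57 [[306.0, 241.0], [280.0, 263.0]]
s 1 43 [[162.0, 98.0], [134.0, 118.0]]
s 1 57 [[142.0, 79.0], [114.0, 98.0]]
```

The top view confirms the open gripper straddling the red cover's grip from above. The full frames show only two blue cassettes, at (100,73) and (263,97) in the crop, so the nearer one is at about (566,-135). Now I'll descend on the cover.

play_rows:
  dp:
    - [0.28,-0.03,0.5]
    - [0.28,-0.03,1.0]
    - [0.28,-0.03,1.6]
    - [0.28,-0.03,2.2]
    - [0.28,-0.03,2.65]
  rot:
    - [-0.06,0.04,-0.08]
    - [-0.06,0.04,-0.08]
    - [-0.06,0.04,-0.08]
    - [-0.06,0.04,-0.08]
    - [-0.06,0.04,-0.08]

```text
clock: 3.3
eef_pos: [570.2, 140.6, 89.2]
tcp_rot: [2.618, -0.0, 1.355]
contact_force: [-0.5, -0.2, 0.6]
opening: 1.003
grasp_force: 0.0
```

play_rows:
  dp:
    - [0,0,0]
    - [0,0,0]
  rot:
    - [0,0,0]
    - [0,0,0]

```text
clock: 3.47
eef_pos: [569.4, 140.4, 89.8]
tcp_rot: [2.619, 0.001, 1.355]
contact_force: [-0.7, -0.6, 0.5]
opening: 1.0
grasp_force: 0.0
```

play_rows:
  dp:
    - [0,0,0]
    - [0,0,0]
    - [0,0,0]
    - [0,0,0]
    - [0,0,0]
  rot:
    - [0,0,0]
    - [0,0,0]
    - [0,0,0]
    - [0,0,0]
    - [0,0,0]
  fingers: 0
  grip_force: 30

```text
clock: 3.88
eef_pos: [569.7, 141.7, 90.9]
tcp_rot: [2.617, -0.001, 1.356]
contact_force: [-6.2, 1.3, 15.3]
opening: 0.298
grasp_force: 13.6
```

play_rows:
  dp:
    - [0,0,0]
    - [0,0,0]
    - [0,0,0]
    - [0,0,0]
    - [0,0,0]
  rot:
    - [0,0,0]
    - [0,0,0]
    - [0,0,0]
    - [0,0,0]
    - [0,0,0]

```text
clock: 4.3
eef_pos: [569.7, 141.7, 90.9]
tcp_rot: [2.617, -0.0, 1.356]
contact_force: [-5.6, 0.1, 7.7]
opening: 0.304
grasp_force: 29.9
```

```bash
python3 - <<'E'
from plan import *
P=dockR(D[2]); m=mouth(D); p,R=cur();print(telemetry.sense())
print("in pocket frame rel mouth",P.T@(p-m))
E
```

```text
{'clock': 4.3, 'qpos': array([ 0.41372913,  0.36372103,  2.16260788, -1.05060134,  0.34572617,
        1.5852802 ]), 'qvel': array([ 0.00105533, -0.00241405,  0.00054298, -0.00108129,  0.00115326,
        0.00012862]), 'joint_efforts': array([-1.05163693e+00, -4.43386602e+01, -2.15514904e+01, -1.03755970e+00,
       -1.59770949e-01,  9.39917023e-03]), 'eef_pos': array([569.67731258, 141.70955914,  90.90013724]), 'tcp_rot': array([ 2.61698545e+00, -4.26676968e-04,  1.35633848e+00]), 'contact_force': array([-5.56563631,  0.10073404,  7.66693752]), 'wrist_torque': array([-2.20863399e-04,  3.80119049e-01,  2.66993326e-02]), 'grasp_force': 29.91606742143631, 'opening': 0.3037432808995778}
in pocket frame rel mouth [ 0.04466416 -1.6739157  14.87000855]
```

```bash
python3 - <<'E'
from plan import *
p,R=cur(); P=dockR(D[2])
A=plan(p+P[:,2]*70,R,1)
V=Ro.from_euler('xyz',[np.pi,0,np.radians(30)])
B=plan(np.array([560,-10,130.]),V,2,A)
plan(np.array([560,-10,45.]),V,1,B)
E
```

```text
dp [0.001, 0.002, -1.75] rot [0.0, 0.0, 0.0] | mm 70.0 deg 0.0
dp [-1.879, 0.491, 0.594] rot [2.356, -1.044, 3.882] | mm 81.2 deg 28.0
dp [-1.439, 1.324, 0.551] rot [2.356, -1.044, 3.882] | mm 81.2 deg 28.0
dp [0.0, -0.0, 2.125] rot [0.0, 0.0, 0.0] | mm 85.0 deg 0.0
```

play_rows:
  dp:
    - [0,0,-0.1]
    - [0,0,-0.4]
    - [0,0,-0.9]
    - [0,0,-1.4]
    - [0,0,-1.75]
  rot:
    - [0,0,0]
    - [0,0,0]
    - [0,0,0]
    - [0,0,0]
    - [0,0,0]

```text
clock: 4.72
eef_pos: [534.5, 149.1, 151.8]
tcp_rot: [2.618, -0.0, 1.356]
contact_force: [-0.4, -0.1, 0.5]
opening: 0.298
grasp_force: 29.8
```

play_rows:
  dp:
    - [-0.45,0.1,0.1]
    - [-0.9,0.2,0.3]
    - [-1.4,0.4,0.45]
    - [-1.9,0.5,0.6]
    - [-1.9,0.5,0.6]
  rot:
    - [0.5,-0.2,0.9]
    - [1.1,-0.5,1.8]
    - [1.7,-0.75,2.8]
    - [2.35,-1.0,3.9]
    - [2.35,-1.0,3.9]

```text
clock: 5.13
eef_pos: [549.6, 66.4, 140.8]
tcp_rot: [2.883, -0.062, 0.932]
contact_force: [0.0, 0.1, -1.4]
opening: 0.298
grasp_force: 29.9
```

play_rows:
  dp:
    - [-0.35,0.3,0.1]
    - [-0.7,0.6,0.25]
    - [-1.1,1.0,0.4]
    - [-1.45,1.3,0.55]
    - [-1.45,1.3,0.55]
  rot:
    - [0.5,-0.2,0.9]
    - [1.1,-0.5,1.8]
    - [1.7,-0.75,2.8]
    - [2.35,-1.05,3.9]
    - [2.35,-1.05,3.9]

```text
clock: 5.55
eef_pos: [560.6, -13.8, 128.5]
tcp_rot: [-3.138, -0.002, 0.514]
contact_force: [1.0, 0.1, -0.3]
opening: 0.299
grasp_force: 30.0
```

play_rows:
  dp:
    - [0,0,0]
    - [0,0,0]
  rot:
    - [0,0,0]
    - [0,0,0]

```text
clock: 5.72
eef_pos: [558.5, -10.7, 128.3]
tcp_rot: [-3.14, -0.003, 0.523]
contact_force: [-0.5, 0.6, -0.8]
opening: 0.299
grasp_force: 30.0
```

```bash
python3 - <<'E'
from plan import *
print(telemetry.sense()["qpos"].round(2))
V=Ro.from_euler('xyz',[np.pi,0,np.radians(30)])
plan(np.array([560,-10,38.]),V,1)
E
```

```text
[-0.02  0.37  1.87  0.    0.9   1.02]
dp [0.036, 0.009, 2.257] rot [-0.015, -0.024, -0.007] | mm 90.3 deg 0.2
```

play_rows:
  dp:
    - [0,0,0.6]
    - [0,0,1.2]
    - [0,0,1.8]
    - [0,0,2.2]
    - [0,0,2.3]
  rot:
    - [0,0,0]
    - [0,0,0]
    - [0,0,0]
    - [0,0,0]
    - [0,0,0]

```text
clock: 6.13
eef_pos: [556.6, -9.1, 34.3]
tcp_rot: [-3.138, 0.0, 0.525]
contact_force: [-0.9, 0.8, -1.1]
opening: 0.294
grasp_force: 30.0
```

play_rows:
  dp:
    - [0,0,0.04]
    - [0,0,0.08]
    - [0,0,0.12]
  rot:
    - [0,0,0]
    - [0,0,0]
    - [0,0,0]

```text
clock: 6.38
eef_pos: [560.0, -10.1, 33.0]
tcp_rot: [-3.141, -0.005, 0.523]
contact_force: [0.3, -0.7, -0.4]
opening: 0.303
grasp_force: 30.0
```

play_rows:
  dp:
    - [0,0,0.05]
    - [0,0,0.05]
    - [0,0,0.05]
  rot:
    - [0,0,0]
    - [0,0,0]
    - [0,0,0]

```text
clock: 6.63
eef_pos: [559.6, -10.7, 30.3]
tcp_rot: [-3.14, -0.004, 0.521]
contact_force: [0.1, 0.1, -1.0]
opening: 0.298
grasp_force: 30.0
```

play_rows:
  dp:
    - [0,0,0.04]
    - [0,0,0.04]
    - [0,0,0.04]
  rot:
    - [0,0,0]
    - [0,0,0]
    - [0,0,0]

```text
clock: 6.88
eef_pos: [559.3, -10.7, 28.3]
tcp_rot: [-3.14, -0.003, 0.521]
contact_force: [0.1, 0.1, -1.4]
opening: 0.294
grasp_force: 30.0
```

play_rows:
  dp:
    - [0,0,0.04]
    - [0,0,0.04]
    - [0,0,0.04]
  rot:
    - [0,0,0]
    - [0,0,0]
    - [0,0,0]

```text
clock: 7.13
eef_pos: [559.6, -10.6, 27.2]
tcp_rot: [-3.14, -0.003, 0.521]
contact_force: [-1.8, -0.3, 7.1]
opening: 0.295
grasp_force: 31.2
```

play_rows:
  dp:
    - [0,0,0]
    - [0,0,0]
    - [0,0,0]
    - [0,0,0]
    - [0,0,0]
  rot:
    - [0,0,0]
    - [0,0,0]
    - [0,0,0]
    - [0,0,0]
    - [0,0,0]
  fingers: 0.8

```text
clock: 7.55
eef_pos: [559.2, -10.6, 26.5]
tcp_rot: [-3.139, -0.003, 0.521]
contact_force: [0.3, -0.0, -0.1]
opening: 0.802
grasp_force: 0.0
```

play_rows:
  dp:
    - [0,0,-0.4]
    - [0,0,-1.2]
    - [0,0,-2.0]
    - [0,0,-3.0]
    - [0,0,-4.0]
  rot:
    - [0,0,0]
    - [0,0,0]
    - [0,0,0]
    - [0,0,0]
    - [0,0,0]

```text
clock: 7.97
eef_pos: [558.2, -11.1, 187.8]
tcp_rot: [-3.139, -0.002, 0.521]
contact_force: [1.6, 0.1, 0.5]
opening: 0.797
grasp_force: 0.0
```

```bash
python3 - <<'E'
from plan import *
t=optics.grab_frame("top");s=optics.grab_frame("side")
a=np.vstack([np.hstack([crop(t,262,245,66,50,6),crop(t,350,222,66,50,6)]),np.hstack([crop(s,277,285,66,50,6),crop(t,300,245,66,50,6)])])
cv2.imwrite("pics/k1.png",a)
C=[566,-135,np.radians(75)]
for yaw in (C[2]+np.pi/2,C[2]-np.pi/2):
  print(np.degrees(yaw)); plan(np.array([C[0],C[1],165.]),Ro.from_euler('xyz',[np.pi,0,yaw]),3)
E
```

```text
165.00000000000003
dp [-0.494, 0.906, 0.232] rot [0.051, -0.006, -7.507] | mm 42.3 deg 45.0
dp [-0.991, 0.292, 0.229] rot [0.051, -0.006, -7.507] | mm 42.3 deg 45.0
dp [-0.907, -0.494, 0.23] rot [0.051, -0.006, -7.507] | mm 42.3 deg 45.0
-14.999999999999996
dp [-0.494, 0.906, 0.232] rot [-0.005, -0.041, 2.493] | mm 42.3 deg 15.0
dp [-0.243, 1.003, 0.234] rot [-0.005, -0.041, 2.493] | mm 42.3 deg 15.0
dp [0.025, 1.031, 0.235] rot [-0.005, -0.041, 2.493] | mm 42.3 deg 15.0
```

View pics/k1.png

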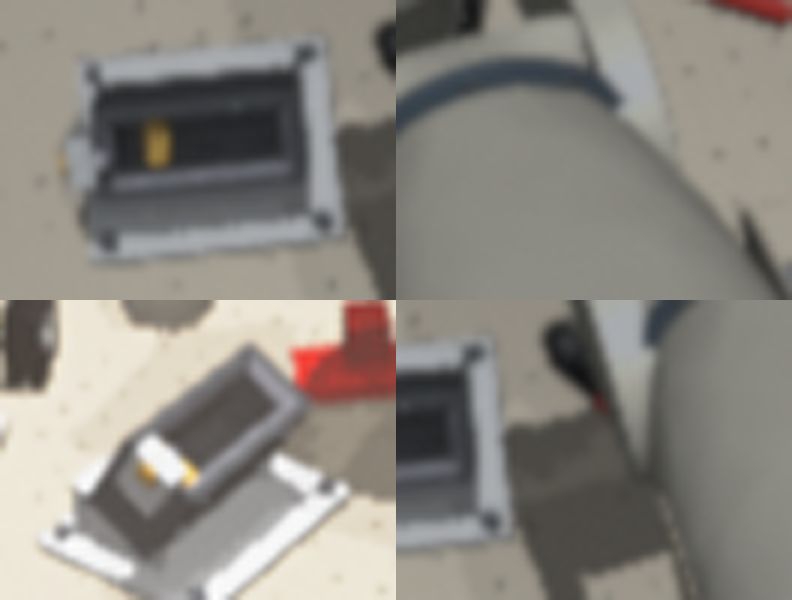

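The crop shows the brass key at (157,143), at the left, catch (+y) end of the pocket. The cassette's dotted end must therefore go toward the catch. The red cover stands on the table at the right of the dock.

```bash
python3 - <<'E'
from plan import *
plan(np.array([566,-135.,170.]),Ro.from_euler('xyz',[np.pi,0,np.radians(165)]),4)
E
```

```text
dp [-0.37, 0.68, 0.143] rot [0.038, -0.004, -5.63] | mm 31.5 deg 33.8
dp [-0.686, 0.36, 0.141] rot [0.038, -0.004, -5.63] | mm 31.5 deg 33.8
dp [-0.77, -0.082, 0.14] rot [0.038, -0.004, -5.63] | mm 31.5 deg 33.8
dp [-0.595, -0.496, 0.142] rot [0.038, -0.004, -5.63] | mm 31.5 deg 33.8
```

play_rows:
  dp:
    - [-0.1,0.1,0]
    - [-0.2,0.3,0]
    - [-0.3,0.5,0]
    - [-0.37,0.68,0]
    - [-0.37,0.68,0]
  rot:
    - [0,0,-1.1]
    - [0,0,-2.2]
    - [0,0,-3.3]
    - [0,0,-4.5]
    - [0,0,-5.6]
  fingers: 1

```text
clock: 8.48
eef_pos: [559.6, -43.2, 185.8]
tcp_rot: [-3.141, -0.003, 1.113]
contact_force: [0.1, -0.1, -0.8]
opening: 1.002
grasp_force: 0.0
```

play_rows:
  dp:
    - [-0.15,0.1,0]
    - [-0.3,0.15,0]
    - [-0.45,0.25,0]
    - [-0.69,0.36,0]
    - [-0.69,0.36,0]
  rot:
    - [0,0,-1.1]
    - [0,0,-2.2]
    - [0,0,-3.3]
    - [0,0,-4.5]
    - [0,0,-5.6]

```text
clock: 8.9
eef_pos: [560.0, -74.5, 185.6]
tcp_rot: [3.14, -0.003, 1.7]
contact_force: [-0.6, -0.3, -0.6]
opening: 0.997
grasp_force: 0.0
```

play_rows:
  dp:
    - [-0.15,0,0]
    - [-0.3,0,0]
    - [-0.5,-0.05,0]
    - [-0.77,-0.08,0]
    - [-0.77,-0.08,0]
  rot:
    - [0,0,-1.1]
    - [0,0,-2.2]
    - [0,0,-3.3]
    - [0,0,-4.5]
    - [0,0,-5.6]

```text
clock: 9.32
eef_pos: [560.6, -105.4, 185.5]
tcp_rot: [3.139, -0.002, 2.286]
contact_force: [-0.6, 0.2, -0.5]
opening: 1.0
grasp_force: 0.0
```

play_rows:
  dp:
    - [-0.15,-0.1,0]
    - [-0.3,-0.2,0]
    - [-0.45,-0.4,0]
    - [-0.6,-0.5,0]
    - [-0.6,-0.5,0]
  rot:
    - [0,0,-1.1]
    - [0,0,-2.2]
    - [0,0,-3.3]
    - [0,0,-4.5]
    - [0,0,-5.6]

```text
clock: 9.73
eef_pos: [561.1, -136.5, 185.4]
tcp_rot: [3.138, 0.0, 2.873]
contact_force: [-0.6, 0.4, 0.5]
opening: 1.004
grasp_force: 0.0
```

play_rows:
  dp:
    - [0,0,0]
    - [0,0,0]
  rot:
    - [0,0,0]
    - [0,0,0]

```text
clock: 9.9
eef_pos: [561.1, -135.4, 185.6]
tcp_rot: [3.138, -0.0, 2.863]
contact_force: [0.3, 0.5, 0.5]
opening: 1.001
grasp_force: 0.0
```

```bash
python3 - <<'E'
from plan import *
print(telemetry.sense()["qpos"].round(2))
p,R=cur();M=R.as_matrix();print(p)
plan(np.array([566,-135.,100.]),Ro.from_euler('xyz',[np.pi,0,np.radians(165)]))
t=optics.grab_frame("top");s=optics.grab_frame("side")
cv2.imwrite("pics/p1.png",np.hstack([crop(t,350,222,66,60,6),crop(s,318,235,66,60,6)]))
for n,f,o in(("t",t,[350-33,222-30]),("s",s,[318-33,235-30])):
    for a in(-1,1): print(n,a,[(((proj(f,p+M[:,1]*a*w-M[:,2]*13+M[:,0]*b)[0]-o)*6+[396*(n=='s'),0]).round()).tolist() for w in(43,57) for b in(-11,11)])
E
```

```text
[-0.24  0.33  1.78  0.    1.03 -1.54]
[ 561.05992806 -135.35176866  185.59776795]
dp [-0.117, 0.034, 2.14] rot [0.035, -0.001, -0.159] | mm 85.7 deg 1.0
t -1 [[309.0, 66.0], [313.0, 111.0], [339.0, 65.0], [343.0, 110.0]]
t 1 [[126.0, 74.0], [128.0, 119.0], [96.0, 76.0], [98.0, 120.0]]
s -1 [[638.0, -31.0], [669.0, -20.0], [653.0, -40.0], [684.0, -29.0]]
s 1 [[544.0, 25.0], [575.0, 38.0], [528.0, 35.0], [559.0, 47.0]]
```

View pics/p1.png

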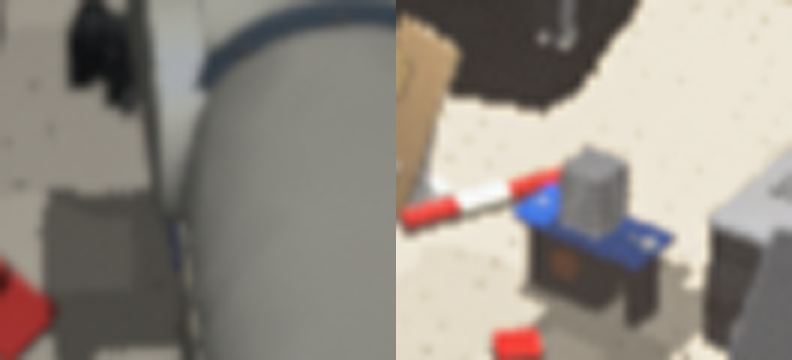

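play_rows:
  dp:
    - [-0.12,0.1,0.5]
    - [-0.12,0.1,1.2]
    - [-0.12,0.1,1.9]
    - [-0.12,0.1,2.6]
    - [-0.12,0.1,3.02]
  rot:
    - [0,0,-0.1]
    - [0,0,-0.15]
    - [0,0,-0.15]
    - [0,0,-0.15]
    - [0,0,-0.15]

```text
clock: 10.42
eef_pos: [565.9, -131.8, 62.7]
tcp_rot: [3.138, -0.002, 2.88]
contact_force: [0.9, -0.3, -0.4]
opening: 1.001
grasp_force: 0.0
```

play_rows:
  dp:
    - [0,0,0]
    - [0,0,0]
  rot:
    - [0,0,0]
    - [0,0,0]

```text
clock: 10.58
eef_pos: [566.7, -132.1, 64.9]
tcp_rot: [3.138, -0.001, 2.881]
contact_force: [0.1, -0.4, 1.1]
opening: 1.0
grasp_force: 0.0
```

play_rows:
  dp:
    - [0,0,0]
    - [0,0,0]
    - [0,0,0]
    - [0,0,0]
    - [0,0,0]
  rot:
    - [0,0,0]
    - [0,0,0]
    - [0,0,0]
    - [0,0,0]
    - [0,0,0]
  fingers: 0
  grip_force: 60

```text
clock: 11.0
eef_pos: [567.8, -132.9, 66.6]
tcp_rot: [3.138, 0.002, 2.883]
contact_force: [-0.5, -1.3, 3.7]
opening: 0.344
grasp_force: 58.5
```

play_rows:
  dp:
    - [0,0,0]
    - [0,0,0]
    - [0,0,0]
  rot:
    - [0,0,0]
    - [0,0,0]
    - [0,0,0]

```text
clock: 11.25
eef_pos: [567.9, -132.9, 66.5]
tcp_rot: [3.138, 0.002, 2.883]
contact_force: [-1.5, -0.3, 6.4]
opening: 0.344
grasp_force: 58.9
```

play_rows:
  dp:
    - [0,0,-0.3]
    - [0,0,-1.0]
    - [0,0,-1.7]
    - [0,0,-2.6]
    - [0,0,-3.4]
  rot:
    - [0,0,0]
    - [0,0,0]
    - [0,0,0]
    - [0,0,0]
    - [0,0,0]

```text
clock: 11.67
eef_pos: [566.5, -132.8, 203.7]
tcp_rot: [3.138, 0.0, 2.883]
contact_force: [1.2, -0.1, -3.1]
opening: 0.339
grasp_force: 59.5
```

```bash
python3 - <<'E'
from plan import *
print(telemetry.sense()["qpos"].round(2),telemetry.sense()["contact_force"])
P=dockR(D[2]); m=mouth(D)
V=Ro.from_euler('xyz',[np.pi,0,np.radians(130)])
A=plan(np.array([500,-10.,250.]),V,2)
plan(m+P[:,2]*120,toolR(P),3,A)
E
```

```text
[-0.23  0.31  1.76  0.    1.07 -1.55] [ 1.18541277 -0.09081301 -3.10953342]
dp [1.197, 1.272, -0.575] rot [0.018, -0.004, 2.93] | mm 73.6 deg 17.6
dp [1.525, 0.851, -0.577] rot [0.018, -0.004, 2.93] | mm 73.6 deg 17.6
dp [0.951, 1.001, 0.567] rot [-1.548, -0.76, 2.838] | mm 59.7 deg 19.9
dp [1.235, 0.576, 0.609] rot [-1.548, -0.76, 2.838] | mm 59.7 deg 19.9
dp [1.381, 0.088, 0.558] rot [-1.548, -0.76, 2.838] | mm 59.7 deg 19.9
```

play_rows:
  dp:
    - [0.3,0.3,-0.2]
    - [0.6,0.6,-0.3]
    - [0.9,0.95,-0.45]
    - [1.2,1.27,-0.6]
    - [1.2,1.27,-0.6]
  rot:
    - [0,0,0.7]
    - [0,0,1.4]
    - [0,0,2.2]
    - [0,0,2.9]
    - [0,0,2.9]

```text
clock: 12.08
eef_pos: [532.2, -69.5, 227.2]
tcp_rot: [3.137, -0.001, 2.576]
contact_force: [-0.2, 0.2, -2.7]
opening: 0.346
grasp_force: 59.5
```

play_rows:
  dp:
    - [0.4,0.2,-0.15]
    - [0.8,0.4,-0.3]
    - [1.15,0.65,-0.45]
    - [1.5,0.85,-0.6]
    - [1.5,0.85,-0.6]
  rot:
    - [0,0,0.7]
    - [0,0,1.4]
    - [0,0,2.2]
    - [0,0,2.9]
    - [0,0,2.9]

```text
clock: 12.5
eef_pos: [500.1, -9.3, 251.1]
tcp_rot: [3.137, -0.002, 2.273]
contact_force: [-0.7, -0.5, -2.3]
opening: 0.339
grasp_force: 59.6
```

play_rows:
  dp:
    - [0.2,0.25,0.1]
    - [0.5,0.5,0.25]
    - [0.7,0.75,0.4]
    - [0.95,1.0,0.55]
    - [0.95,1.0,0.55]
  rot:
    - [-0.4,-0.2,0.7]
    - [-0.8,-0.4,1.4]
    - [-1.15,-0.55,2.1]
    - [-1.55,-0.76,2.8]
    - [-1.55,-0.76,2.8]

```text
clock: 12.92
eef_pos: [505.1, 44.8, 226.6]
tcp_rot: [2.967, 0.051, 1.976]
contact_force: [-1.1, -0.0, -3.0]
opening: 0.344
grasp_force: 59.9
```

play_rows:
  dp:
    - [0.3,0.15,0.15]
    - [0.6,0.3,0.3]
    - [0.9,0.4,0.45]
    - [1.2,0.58,0.6]
    - [1.2,0.58,0.6]
  rot:
    - [-0.4,-0.2,0.7]
    - [-0.8,-0.4,1.4]
    - [-1.15,-0.55,2.1]
    - [-1.55,-0.76,2.8]
    - [-1.55,-0.76,2.8]

```text
clock: 13.33
eef_pos: [512.2, 98.2, 204.7]
tcp_rot: [2.789, 0.053, 1.671]
contact_force: [-0.0, 0.0, -3.2]
opening: 0.34
grasp_force: 60.1
```

```bash
python3 - <<'E'
from plan import *
print(telemetry.sense()["qpos"].round(2),telemetry.sense()["contact_force"])
P=dockR(D[2]); m=mouth(D); plan(m+P[:,2]*120,toolR(P))
E
```

```text
[ 0.25  0.07  2.12 -0.18  0.62  0.27] [-0.02299548  0.03099871 -3.234575  ]
dp [1.413, 0.112, 0.57] rot [-1.535, -0.824, 2.936] | mm 61.1 deg 20.5
```

play_rows:
  dp:
    - [0.35,0.0,0.15]
    - [0.7,0.05,0.3]
    - [1.05,0.1,0.45]
    - [1.38,0.1,0.55]
    - [1.38,0.1,0.55]
  rot:
    - [-0.4,-0.2,0.7]
    - [-0.8,-0.4,1.4]
    - [-1.15,-0.6,2.2]
    - [-1.52,-0.82,2.9]
    - [-1.52,-0.82,2.9]

```text
clock: 13.75
eef_pos: [519.6, 147.7, 185.1]
tcp_rot: [2.631, 0.014, 1.384]
contact_force: [0.5, -0.3, -3.1]
opening: 0.347
grasp_force: 60.1
```

play_rows:
  dp:
    - [0,0,0]
    - [0,0,0]
  rot:
    - [0,0,0]
    - [0,0,0]

```text
clock: 13.92
eef_pos: [518.8, 147.9, 184.6]
tcp_rot: [2.634, 0.015, 1.389]
contact_force: [-0.7, 0.1, -3.2]
opening: 0.34
grasp_force: 60.2
```

```bash
python3 - <<'E'
from plan import *
print(telemetry.sense()["qpos"].round(2),telemetry.sense()["contact_force"])
P=dockR(D[2]); m=mouth(D); plan(m+P[:,2]*120,toolR(P))
p,R=cur();M=R.as_matrix()
t=optics.grab_frame("top");s=optics.grab_frame("side")
cv2.imwrite("pics/i1.png",np.hstack([crop(t,260,245,66,60,6),crop(s,290,270,66,80,6)[60:420]]))
for n,f,o in(("t",t,[260-33,245-30]),("s",s,[290-33,270-30])):
    for z in(10.5,16.5,66.5):
        L=(46,20) if z<60 else (40,12)
        print(n,z,[((proj(f,p+M@[a*L[0],b*L[1],z])[0]-o)*6+[396*(n=='s'),0]).round().tolist() for a,b in((1,1),(1,-1),(-1,-1),(-1,1))])
    print("plate",[((proj(f,[D[0],D[1],8]+Ro.from_euler('z',D[2]).apply([a*55,b*65,0]))[0]-o)*6+[396*(n=='s'),0]).round().tolist() for a,b in((1,1),(1,-1),(-1,-1),(-1,1))])
E
```

```text
[ 0.47  0.13  2.18 -0.65  0.53  1.17] [-0.71224072  0.05263091 -3.19836512]
dp [0.164, -0.061, 0.04] rot [-0.15, -0.031, 0.346] | mm 7.2 deg 2.3
t 10.5 [[104.0, 200.0], [118.0, 283.0], [314.0, 255.0], [301.0, 172.0]]
t 16.5 [[105.0, 197.0], [119.0, 280.0], [314.0, 251.0], [302.0, 169.0]]
t 66.5 [[128.0, 187.0], [136.0, 236.0], [301.0, 212.0], [294.0, 164.0]]
plate [[84.0, 90.0], [334.0, 63.0], [354.0, 267.0], [100.0, 294.0]]
s 10.5 [[547.0, 124.0], [608.0, 180.0], [713.0, 87.0], [655.0, 33.0]]
s 16.5 [[543.0, 131.0], [603.0, 187.0], [708.0, 94.0], [650.0, 40.0]]
s 66.5 [[524.0, 192.0], [560.0, 224.0], [651.0, 144.0], [617.0, 113.0]]
plate [[356.0, 351.0], [510.0, 229.0], [672.0, 300.0], [522.0, 431.0]]
```

View pics/i1.png

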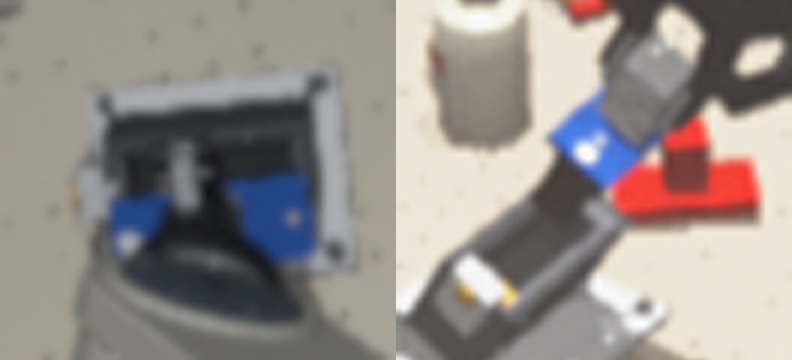

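The top crop shows the blue flange with corners at (110,200), (303,178) and (312,258), within 1 to 2 mm of the prediction. Its white dot at (128,240) is at the catch end. In the side view the cassette is lined up over the pocket, offset from prediction the same way the dock plate is. Next I'll align it and go down.

play_rows:
  dp:
    - [0.1,-0.03,0.02]
    - [0.16,-0.06,0.04]
    - [0.16,-0.06,0.04]
    - [0.16,-0.06,0.5]
    - [0.16,-0.06,1.0]
  rot:
    - [-0.1,0,0.2]
    - [-0.15,-0.03,0.35]
    - [-0.15,-0.03,0.35]
    - [-0.15,-0.03,0.35]
    - [-0.15,-0.03,0.35]

```text
clock: 14.43
eef_pos: [538.1, 150.8, 149.8]
tcp_rot: [2.615, -0.006, 1.352]
contact_force: [0.7, 0.3, -3.3]
opening: 0.346
grasp_force: 60.2
```

play_rows:
  dp:
    - [0,0,0]
    - [0,0,0]
  rot:
    - [0,0,0]
    - [0,0,0]

```text
clock: 14.6
eef_pos: [536.7, 149.9, 148.1]
tcp_rot: [2.618, -0.003, 1.349]
contact_force: [-0.0, -0.1, -1.6]
opening: 0.341
grasp_force: 60.3
```

```bash
cat > st.py <<'E'
from plan import *
P=dockR(D[2]); m=mouth(D); p,R=cur(); q=P.T@(p-m)
S=telemetry.sense();print("rel mouth x,y,z",q.round(1),"F pocket",(P.T@S["contact_force"]).round(1),"M tool",R.inv().apply(S["wrist_torque"]).round(2),S["clock"],S["qpos"].round(2))
plan(m+P[:,2]*q[2],toolR(P))
E
python3 st.py
```

```text
rel mouth x,y,z [-0.7 -0.8 81.4] F pocket [-0.8 -0.1 -1.4] M tool [0.49 0.02 0.02] 14.6 [ 0.46  0.22  2.18 -0.81  0.45  1.38]
dp [0.019, 0.019, -0.0] rot [-0.0, 0.005, -0.067] | mm 1.1 deg 0.4
```

play_rows:
  dp:
    - [0.02,0.02,0.1]
    - [0.02,0.02,0.2]
    - [0.02,0.02,0.3]
    - [0.02,0.02,0.4]
    - [0.02,0.02,0.5]
  rot:
    - [0,0,-0.06]
    - [0,0,-0.06]
    - [0,0,-0.06]
    - [0,0,-0.06]
    - [0,0,-0.06]

```text
clock: 15.02
eef_pos: [547.6, 149.7, 131.6]
tcp_rot: [2.616, -0.003, 1.355]
contact_force: [0.3, 0.1, -2.8]
opening: 0.34
grasp_force: 60.3
```

play_rows:
  dp:
    - [0,0,0.05]
    - [0,0,0.1]
    - [0,0,0.15]
    - [0,0,0.2]
  rot:
    - [0,0,0]
    - [0,0,0]
    - [0,0,0]
    - [0,0,0]

```text
clock: 15.35
eef_pos: [551.8, 148.9, 124.9]
tcp_rot: [2.616, -0.003, 1.355]
contact_force: [1.5, -0.3, -0.6]
opening: 0.342
grasp_force: 60.2
```

```bash
python3 st.py
```

```text
rel mouth x,y,z [ 0.6  1.5 53.8] F pocket [ 1.   0.1 -1.3] M tool [ 0.08 -0.09  0.06] 15.35 [ 0.45  0.28  2.17 -0.9   0.4   1.45]
dp [-0.038, -0.014, -0.0] rot [0.021, -0.02, -0.02] | mm 1.6 deg 0.2
```

play_rows:
  dp:
    - [0,0,0.1]
    - [0,0,0.2]
    - [0,0,0.3]
    - [0,0,0.4]
    - [0,0,0.4]
  rot:
    - [0,0,0]
    - [0,0,0]
    - [0,0,0]
    - [0,0,0]
    - [0,0,0]

```text
clock: 15.77
eef_pos: [559.7, 147.1, 110.3]
tcp_rot: [2.616, -0.003, 1.355]
contact_force: [4.8, -1.4, -3.1]
opening: 0.347
grasp_force: 59.2
```

```bash
python3 st.py
```

```text
rel mouth x,y,z [ 0.4  1.4 37.1] F pocket [ 2.8 -0.4 -5.2] M tool [-0.54 -0.04  0.18] 15.7667 [ 0.43  0.32  2.17 -0.96  0.38  1.51]
dp [-0.036, -0.009, -0.0] rot [0.014, -0.017, -0.021] | mm 1.5 deg 0.2
```

play_rows:
  dp:
    - [0,0,0.1]
    - [0,0,0.2]
    - [0,0,0.3]
    - [0,0,0.3]
  rot:
    - [0,0,0]
    - [0,0,0]
    - [0,0,0]
    - [0,0,0]
  grip_force: 90

```text
clock: 16.1
eef_pos: [564.6, 143.2, 99.9]
tcp_rot: [2.617, 0.002, 1.351]
contact_force: [3.4, -11.9, 1.7]
opening: 0.337
grasp_force: 92.0
```

play_rows:
  dp:
    - [0,0,0.05]
    - [0,0,0.1]
    - [0,0,0.15]
    - [0,0,0.15]
  rot:
    - [0,0,0]
    - [0,0,0]
    - [0,0,0]
    - [0,0,0]

```text
clock: 16.43
eef_pos: [567.6, 142.6, 94.6]
tcp_rot: [2.617, 0.002, 1.351]
contact_force: [6.3, -12.0, -2.0]
opening: 0.338
grasp_force: 91.3
```

```bash
python3 st.py
```

```text
rel mouth x,y,z [-0.  -1.3 19.2] F pocket [  6.6 -10.4  -6.1] M tool [-1.28 -1.86  0.38] 16.4333 [ 0.42  0.36  2.16 -1.03  0.36  1.57]
dp [0.032, 0.001, -0.0] rot [0.009, 0.036, -0.029] | mm 1.3 deg 0.3
```

play_rows:
  dp:
    - [0,0,0.04]
    - [0,0,0.08]
    - [0,0,0.12]
    - [0,0,0.12]
  rot:
    - [0,0,0]
    - [0,0,0]
    - [0,0,0]
    - [0,0,0]

```text
clock: 16.77
eef_pos: [569.2, 142.8, 91.9]
tcp_rot: [2.616, 0.0, 1.352]
contact_force: [-18.6, -5.7, 27.6]
opening: 0.34
grasp_force: 97.4
```

```bash
python3 st.py
```

```text
rel mouth x,y,z [-0.  -0.7 16.1] F pocket [-0.9 -9.6 32.4] M tool [-0.11 -1.69  0.32] 16.7667 [ 0.42  0.36  2.16 -1.05  0.35  1.59]
dp [0.016, 0.001, -0.0] rot [0.021, 0.019, -0.031] | mm 0.7 deg 0.3
```

play_rows:
  dp:
    - [0,0,0]
    - [0,0,0]
    - [0,0,0]
    - [0,0,0]
    - [0,0,0]
  rot:
    - [0,0,0]
    - [0,0,0]
    - [0,0,0]
    - [0,0,0]
    - [0,0,0]
  fingers: 0.9

```text
clock: 17.18
eef_pos: [570.3, 144.7, 90.8]
tcp_rot: [2.617, -0.002, 1.355]
contact_force: [0.6, -0.9, 0.2]
opening: 0.899
grasp_force: 0.0
```

play_rows:
  dp:
    - [0,0,-0.4]
    - [0,0,-1.0]
    - [0,0,-1.7]
    - [0,0,-2.4]
    - [0,0,-3.0]
  rot:
    - [0,0,0]
    - [0,0,0]
    - [0,0,0]
    - [0,0,0]
    - [0,0,0]

```text
clock: 17.6
eef_pos: [510.6, 157.5, 195.8]
tcp_rot: [2.617, -0.003, 1.355]
contact_force: [0.3, 0.1, 0.5]
opening: 0.898
grasp_force: 0.0
```

play_rows:
  dp:
    - [-0.5,0,-0.4]
    - [-1.2,0,-0.8]
    - [-2.0,0,-1.2]
    - [-3.0,0,-1.5]
    - [-4.0,0,-1.5]
  rot:
    - [0,0,0]
    - [0,0,0]
    - [0,0,0]
    - [0,0,0]
    - [0,0,0]

```text
clock: 18.02
eef_pos: [447.8, 8.4, 248.5]
tcp_rot: [2.613, -0.003, 1.358]
contact_force: [0.7, 0.5, -0.0]
opening: 0.898
grasp_force: 0.0
```

```bash
python3 - <<'E'
from plan import *
t=optics.grab_frame("top");s=optics.grab_frame("side")
cv2.imwrite("pics/e1.png",np.hstack([crop(t,275,240,100,120,4),crop(s,290,275,100,120,4)]))
P=dockR(D[2]);m=mouth(D)
for n,f,o in(("t",t,[225,180]),("s",s,[240,215])):
    for h in (6,32): print(n,h,[((proj(f,m+P@[b*20,a*46,h])[0]-o)*4+[400*(n=='s'),0]).round().tolist() for a,b in((1,1),(1,-1),(-1,-1),(-1,1))])
E
```

```text
t 6 [[80.0, 240.0], [87.0, 293.0], [211.0, 279.0], [205.0, 227.0]]
t 32 [[78.0, 249.0], [85.0, 302.0], [210.0, 288.0], [204.0, 235.0]]
s 6 [[513.0, 262.0], [550.0, 300.0], [622.0, 240.0], [586.0, 205.0]]
s 32 [[525.0, 244.0], [563.0, 282.0], [636.0, 223.0], [599.0, 187.0]]
```

View pics/e1.png

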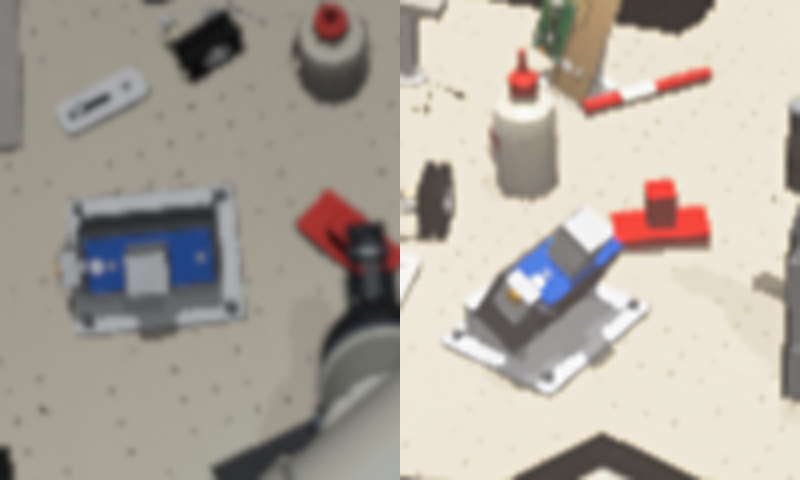

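The cassette sits flush on the rim with its flange corners at about (88,295) and (212,283), matching the fully home prediction. Its dot is at the catch end. The cover stands upright on the table, clear of the dock, and the robot touches nothing.

play_rows:
  dp:
    - [0,0,0]
    - [0,0,0]
    - [0,0,0]
  rot:
    - [0,0,0]
    - [0,0,0]
    - [0,0,0]

```text
clock: 18.37
eef_pos: [448.6, 9.8, 246.3]
tcp_rot: [2.617, -0.003, 1.356]
contact_force: [0.5, -0.4, 0.0]
opening: 0.9
grasp_force: 0.0
```

```bash
python3 -c "
from rig import r; print(r.sign_off())"
```

```text
the job is handed in; nothing more can be done
None
```

The red cover stands upright on the table clear of the dock, the cassette is fully home in the dock past its catch, and the job was handed in at about 18 s with the robot touching nothing; the hand-in returned no verdict.

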